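# Find the empty filter bay and push its cover open

## Robot

A 6-joint arm with a two-finger parallel gripper is mounted at the origin on the work surface. World frame = base frame: x ahead of the robot, y to its left, z up, the work surface at z = 0. Lengths are in mm, angles in rad, forces in N, time in s.
With the tool pointing down it reaches from about 400 to 925 mm from the base axis. Payload 12.5 kg.
Tool frame: the origin (TCP) lies at the centre of the arm's flange, where the gripper is bolted on; the fingertips stand 190 mm ahead of it and the grasp point (between the pads) lies 171 mm ahead of it; z points along the fingers, y is the line along which they close (so a half turn about z gives the same grasp; the last joint's range is limited). The gripper opens to 95 mm and grips with 3 to 60 N. Pads are 20 mm wide; open, the fingers measure 119 mm over their backs; the gripper's body (75 mm by 180 mm) begins 59 mm behind the grasp point.
Start: joints at [1.11, 0.491, 1.559, -0, 1.092, -0.106], TCP at [217.103, 586.081, 404.761] pointing down, gripper open.
Joint ranges: [-3.1, 3.1], [-0.84, 2.19], [0.05, 2.79], [-1.13, 4.28], [0.06, 2.93], [-2.69, 2.69]. Speed limits (rad/s): [2.22, 2.22, 2.79, 3.14, 3.14, 3.14].

## Interface

Orientations are given as [roll, pitch, yaw] about the fixed x, y, z axes, in that order (R = Rz(yaw) Ry(pitch) Rx(roll)).
In Python, from cell import env, read_camera, search_frame, cut_out gives the robot as it stands. The module is installed in compiled form; this text tells all that it offers.
- The arm moves only by the tool move_arm, never from a script. Its argument "commands" is a list of rows, each a list of 3 entries, a list of its own where there are three numbers: the shift along the world's x, y, z normalised to -1 to 1, where 1 is 0.03 m, then the turn about the world's z normalised to -1 to 1, where 1 is 0.08 rad, then the opening, from -1 (shut) to 1 (fully open), so that 0 is half open. A call has 1 to 20 rows; each row shifts and turns the commanded pose from where the row before left it; what a row does not reach is not made up. A row lasts 1/12 s, in which the tool goes at most 41.7 mm and 7.16 degrees, less where a joint would pass 70% of its speed; a pose out of reach is approached as far as the arm can. A call with a number of a shift or a turn outside -1 to 1 is refused whole. A call with a gripper value outside its range is refused whole. The fingers move at their own pace and stop on an object; the grip force is fixed at half the most. Time passes only in rows, so rows that do not move let the fingers close. It gives the time, the measured TCP pose, the force, the opening and the grip force at its end, in the units of the state.
- env.state(): the state, without advancing time (a new reading comes with each control period).
- read_camera(name): name is "scene" or "top"; returns a dict with "image" (400x640x3 uint8, red, green, blue), "fx", "fy", "cx", "cy" (pixels), "D" ([k1, k2, p1, p2, k3] as OpenCV has them; the pictures are not rectified), "rvec" (rotation vector, rad) and "tvec" (3), from world to camera coordinates, as OpenCV has them. Camera axes: x right, y down, z forward; pixel columns grow to the right and rows downward; lengths in mm; the calibration is good to about 2 mm. A picture is of the moment at which its call begins. There is no depth.
- env.job_done(): hands the job in; it is judged then, once.
Trained networks look in a picture, given as the dict that the camera call returned (one of the last four; its "shot" number tells which), for a name from the list of things; names that differ only in an ending like _2 or _b are one class to them, and where a whole thing is asked for, a point or a joint stands for the part that bears it (a point fixed in the world has none). Each returns a list of dicts, best first, with "confidence" (0 to 1); they miss things now and then, are a little off and sometimes report something else, mostly with a low value. They report only what shows in the picture. A call takes as long as a camera call.
- search_frame(thing, picture): "at" ([column, row] in pixels, amid what is visible of it).
- cut_out(thing, picture): "region" (400x640 bool, what is visible of it) and "at" ([column, row] in pixels, amid what is visible of it).
The state is a dict: "t": time; "joints": joint angles; "qvel": joint speeds; "tau": joint torques, N m; "eef_pos": TCP position; "tcp_rot": TCP orientation; "ft_force": force on the tool from outside, world axes, zero at the start; "moment": the same for the moment, N m; "opening": opening from 0.0 (shut) to 1.0 (fully open); "grip_force": force on a finger pad.
Only numpy, scipy, OpenCV 4.12 (cv2) and the standard library are available. Lean on these libraries where they do the work, as an engineer would, in place of code of your own. Each camera call takes 0.05 s, during which the arm holds its last target. There are 200 camera calls.

## Task

One of the four bays in the polishing bench's dust filter box has no cartridge in it, so its black cover rocks when pressed on its white push pad, while the other three are backed up and stay put. Press the covers gently with the fingertips to find the one that rocks, then push that cover down and open, well past 45 degrees, and leave it standing open. Do not force the solid covers, and do not move or pick up the jar, felt pad, tape or polisher.

Things in the scene. Friction and masses are not known exactly. Their poses are not given: they have to be found in the camera images.
- dust_box: Light grey sheet-metal filter box, fixed to the bench, 200 (x) by 460 (y) by 100 mm high, hollow. Origin: centre of its underside; x points to its rear (away from the robot at yaw 0), y along its row of four identical black covers, flush with its top, 106 mm apart (y = 159, 53, -53, -159 mm). The deck behind them (x 34 to 100 mm) carries loose things.
- pad1 (a point): Where to press cover 1 (1 at the box's +y end, 4 at its -y end): centre of the top face of its white round push pad, 30 mm across, standing 7 mm proud of the cover (107 mm above the bench when closed), midway across its width, 38 mm in front (box -x) of its pivot. The pad is springy: it sinks up to 5 mm into the cover at 9 N, even on a solid cover.
- pivot1 (a point): Pivot of cover 1, 3 mm under its top; axis along box y. The cover is 84 (y) by 6 mm and reaches 60 mm from here to the front and 40 mm to the rear. Pressed in front, the front swings down into the box (its edge up to 56 mm) and the rear rises up to 37 mm. The bay under a free cover is open down to 25 mm above the bench.
- cover1 (a joint): Angle of cover 1, rad: 0 closed, grows as its front goes down, 1.2 at its stop. Stiff pivot (0.06 N m, about 2 N at the pad): a free cover gives under a light press and stays where it is left, no spring-back. One backed by a cartridge tilts by under 0.04 rad, then is solid. Exactly one is free; which one changes between runs and cannot be seen.
- pad2 (a point): Where to press cover 2 (1 at the box's +y end, 4 at its -y end): centre of the top face of its white round push pad, 30 mm across, standing 7 mm proud of the cover (107 mm above the bench when closed), midway across its width, 38 mm in front (box -x) of its pivot. The pad is springy: it sinks up to 5 mm into the cover at 9 N, even on a solid cover.
- pivot2 (a point): Pivot of cover 2, 3 mm under its top; axis along box y. The cover is 84 (y) by 6 mm and reaches 60 mm from here to the front and 40 mm to the rear. Pressed in front, the front swings down into the box (its edge up to 56 mm) and the rear rises up to 37 mm. The bay under a free cover is open down to 25 mm above the bench.
- cover2 (a joint): Angle of cover 2, rad: 0 closed, grows as its front goes down, 1.2 at its stop. Stiff pivot (0.06 N m, about 2 N at the pad): a free cover gives under a light press and stays where it is left, no spring-back. One backed by a cartridge tilts by under 0.04 rad, then is solid. Exactly one is free; which one changes between runs and cannot be seen.
- pad3 (a point): Where to press cover 3 (1 at the box's +y end, 4 at its -y end): centre of the top face of its white round push pad, 30 mm across, standing 7 mm proud of the cover (107 mm above the bench when closed), midway across its width, 38 mm in front (box -x) of its pivot. The pad is springy: it sinks up to 5 mm into the cover at 9 N, even on a solid cover.
- pivot3 (a point): Pivot of cover 3, 3 mm under its top; axis along box y. The cover is 84 (y) by 6 mm and reaches 60 mm from here to the front and 40 mm to the rear. Pressed in front, the front swings down into the box (its edge up to 56 mm) and the rear rises up to 37 mm. The bay under a free cover is open down to 25 mm above the bench.
- cover3 (a joint): Angle of cover 3, rad: 0 closed, grows as its front goes down, 1.2 at its stop. Stiff pivot (0.06 N m, about 2 N at the pad): a free cover gives under a light press and stays where it is left, no spring-back. One backed by a cartridge tilts by under 0.04 rad, then is solid. Exactly one is free; which one changes between runs and cannot be seen.
- pad4 (a point): Where to press cover 4 (1 at the box's +y end, 4 at its -y end): centre of the top face of its white round push pad, 30 mm across, standing 7 mm proud of the cover (107 mm above the bench when closed), midway across its width, 38 mm in front (box -x) of its pivot. The pad is springy: it sinks up to 5 mm into the cover at 9 N, even on a solid cover.
- pivot4 (a point): Pivot of cover 4, 3 mm under its top; axis along box y. The cover is 84 (y) by 6 mm and reaches 60 mm from here to the front and 40 mm to the rear. Pressed in front, the front swings down into the box (its edge up to 56 mm) and the rear rises up to 37 mm. The bay under a free cover is open down to 25 mm above the bench.
- cover4 (a joint): Angle of cover 4, rad: 0 closed, grows as its front goes down, 1.2 at its stop. Stiff pivot (0.06 N m, about 2 N at the pad): a free cover gives under a light press and stays where it is left, no spring-back. One backed by a cartridge tilts by under 0.04 rad, then is solid. Exactly one is free; which one changes between runs and cannot be seen.
- jar: Loose jar, 44 mm across, 65 mm tall, standing on the rear deck of the box; origin at the centre of its underside. To be left alone.
- felt_pad: Loose round polishing pad, white on blue, 56 mm across, 26 mm tall, on the rear deck of the box; origin at the centre of its underside. To be left alone.
- tape: Loose roll of yellow masking tape lying flat on the bench off the box's +y end, 100 mm across, 24 mm tall; origin at the centre of its underside. To be left alone.
- polisher: Loose blue hand polisher standing on its 130 mm disc on the bench off the box's -y end, 120 mm tall, handle reaching 170 mm along its own -x; origin at the centre of the disc's underside. To be left alone.

How it is judged:
By the outcome, as a careful person would: the job done as asked, in the order asked, and still so for the second after the job is handed in, with the robot touching nothing.
It also fails if it takes over 48 s, if anything falls off the work surface, if the arm or the gripper's body presses on something with over 40 N, if the wrist force passes 120 N, or if a joint passes its speed limit or range.

## Working session

There is one attempt and no reset: what is moved stays moved. The work goes in short steps, Python scripts to look and compute and a tool call to move; the robot and the scene stay as the last step left them, time stands still between calls to the robot, and variables do not carry over. Pictures are saved under pics/ and viewed, at most 10 in all, crops included, and the job is handed in when it is done.

Besides the shell and the picture viewer there is one more tool, called after "Emit:" in YAML: its name, and indented under it one key for each argument. move_arm: Moves the arm, as the interface text tells. Its arguments: {"type":"object","properties":{"commands":{"type":"array","items":{"type":"array"}}},"required":["commands"]}

```bash
mkdir -p pics; cat > h.py <<'E'
import numpy as np, cv2
from cell import env, read_camera, search_frame, cut_out
def ray(p,c,z):
    K=np.array([[p['fx'],0,p['cx']],[0,p['fy'],p['cy']],[0,0,1.]])
    u=cv2.undistortPoints(np.array([[c]],float),K,np.array(p['D'],float))[0,0]
    R=cv2.Rodrigues(np.array(p['rvec'],float))[0]; t=np.array(p['tvec'],float).ravel()
    o=-R.T@t; d=R.T@np.array([u[0],u[1],1]); return o+d*(z-o[2])/d[2]
E
python3 - <<'E'
from h import *
s=env.state(); print(s['t'],s['eef_pos'],s['tcp_rot'],s['ft_force'],s['opening'])
for n in ('top','scene'):
    p=read_camera(n); cv2.imwrite(f'pics/{n}0.png',p['image'][:,:,::-1])
    for th,z in (('pad1',107),('pad2',107),('pad3',107),('pad4',107),('jar',132),('felt_pad',126),('tape',24),('polisher',60),('dust_box',100)):
        for r in search_frame(th,p)[:5]:
            if r['confidence']>.3: print(n,th,np.round(r['at']),round(r['confidence'],2),ray(p,r['at'],z).round())
E
```

```text
0.0 [217.08543418 586.04402157 404.15388279] [-3.14043931e+00 -9.56089120e-05  2.78681502e+00] [ 0.26979918  0.37731349 -0.46040507] 0.9978456657336777
top pad1 [295. 237.] 0.65 [527.  49. 107.]
top pad1 [343. 230.] 0.6 [547. -70. 107.]
top pad1 [386. 222.] 0.59 [ 569. -174.  107.]
top pad1 [258. 239.] 0.51 [520. 138. 107.]
top pad2 [295. 237.] 0.65 [527.  49. 107.]
top pad2 [343. 230.] 0.6 [547. -70. 107.]
top pad2 [386. 222.] 0.59 [ 569. -174.  107.]
top pad2 [258. 239.] 0.51 [520. 138. 107.]
top pad3 [295. 237.] 0.65 [527.  49. 107.]
top pad3 [343. 230.] 0.6 [547. -70. 107.]
top pad3 [386. 222.] 0.59 [ 569. -174.  107.]
top pad3 [258. 239.] 0.51 [520. 138. 107.]
top pad4 [295. 237.] 0.65 [527.  49. 107.]
top pad4 [343. 230.] 0.6 [547. -70. 107.]
top pad4 [386. 222.] 0.59 [ 569. -174.  107.]
top pad4 [258. 239.] 0.51 [520. 138. 107.]
top jar [354. 182.] 0.65 [665. -93. 132.]
top felt_pad [270. 193.] 0.79 [631. 113. 126.]
top tape [173. 213.] 0.82 [587. 380.  24.]
top polisher [472. 203.] 0.97 [ 631. -407.   60.]
top dust_box [317. 216.] 0.75 [581.  -5. 100.]
scene pad1 [171. 245.] 
[... 258 characters left out ...]

scene pad2 [323. 168.] 0.45 [533.  41. 107.]
scene pad2 [285. 182.] 0.41 [556. -69. 107.]
scene pad3 [171. 245.] 0.59 [ 676. -380.  107.]
scene pad3 [245. 195.] 0.56 [ 571. -181.  107.]
scene pad3 [323. 168.] 0.45 [533.  41. 107.]
scene pad3 [285. 182.] 0.41 [556. -69. 107.]
scene pad4 [171. 245.] 0.59 [ 676. -380.  107.]
scene pad4 [245. 195.] 0.56 [ 571. -181.  107.]
scene pad4 [323. 168.] 0.45 [533.  41. 107.]
scene pad4 [285. 182.] 0.41 [556. -69. 107.]
scene jar [281. 214.] 0.68 [664. -96. 132.]
scene felt_pad [359. 193.] 0.67 [645. 112. 126.]
scene tape [424. 186.] 0.8 [606. 329.  24.]
scene polisher [169. 244.] 0.83 [ 648. -401.   60.]
scene dust_box [306. 200.] 0.73 [618. -23. 100.]
```

```bash
python3 - <<'E'
from h import *
for n in ('top','scene'):
    p=read_camera(n); im=p['image']
    pts=[[295,237],[343,230],[386,222],[258,239]] if n=='top' else [[245,195],[323,168],[285,182],[353,155]]
    hsv=cv2.cvtColor(im,cv2.COLOR_RGB2HSV)
    m=((hsv[...,2]>150)&(hsv[...,1]<60)).astype(np.uint8)
    k,l,st,c=cv2.connectedComponentsWithStats(m)
    for i in range(1,k):
        if 20<st[i,4]<600 and min(np.hypot(*(c[i]-q)) for q in pts)<15: print(n,c[i].round(1),st[i],ray(p,c[i],107).round(1))
    x0,y0=(150,130) if n=='top' else (130,90)
    cv2.imwrite(f'pics/{n}c.png',cv2.resize(im[y0:y0+170,x0:x0+390 if n=='top' else x0+330,::-1],None,fx=2,fy=2,interpolation=cv2.INTER_CUBIC))
E
```

```text
top [384.8 223. ] [379 217  12  13 118] [ 567.7 -172.4  107. ]
top [342.4 227.8] [337 222  12  13 118] [552.9 -67.6 107. ]
top [299.5 232.7] [294 227  12  13 118] [537.9  37.5 107. ]
top [257.  237.8] [251 232  13  13 120] [522.5 141.8 107. ]
scene [357.1 158.2] [353 155   9   8  54] [520.3 142.6 107. ]
scene [322.2 169.5] [318 166  10   8  63] [536.4  37.7 107. ]
scene [285.9 181. ] [281 177  11   9  69] [551.8 -67.6 107. ]
scene [248.5 192.8] [244 189  10   9  71] [ 567.  -172.1  107. ]
```

View pics/topc.png

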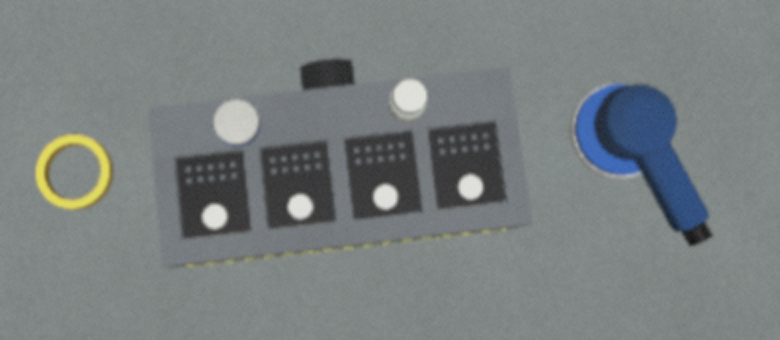

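View pics/scenec.png

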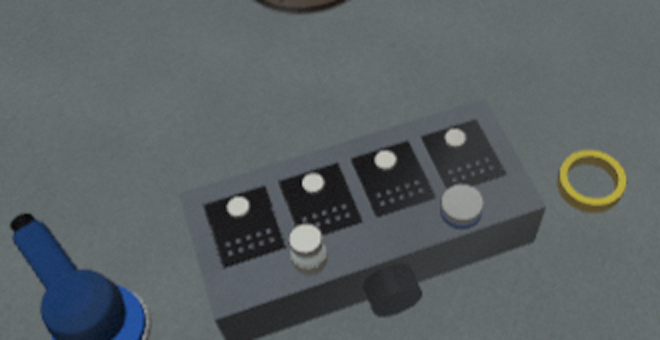

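Emit:
move_arm:
  commands:
    - [[0.564,-0.822,0],0.347,-1]
    - [[0.564,-0.822,0],0.347,-1]
    - [[0.564,-0.822,0],0.347,-1]
    - [[0.564,-0.822,0],0.347,-1]
    - [[0.564,-0.822,0],0.347,-1]
    - [[0.564,-0.822,0],0.347,-1]
    - [[0.564,-0.822,0],0.347,-1]
    - [[0.564,-0.822,0],0.347,-1]
    - [[0.564,-0.822,0],0.347,-1]
    - [[0.564,-0.822,0],0.347,-1]
    - [[0.564,-0.822,0],0.347,-1]
    - [[0.564,-0.822,0],0.347,-1]
    - [[0.564,-0.822,0],0.347,-1]
    - [[0.564,-0.822,0],0.347,-1]
    - [[0.564,-0.822,0],0.347,-1]
    - [[0.564,-0.822,0],0.347,-1]
    - [[0.564,-0.822,0],0.347,-1]
    - [[0.564,-0.822,0],0.347,-1]
    - [[0,0,0],0,-1]
    - [[0,0,0],0,-1]

```text
t: 2.77
eef_pos: [522.2, 141.1, 404.6]
tcp_rot: [3.141, -0.0, -2.999]
ft_force: [0.3, 0.6, -0.3]
opening: 0.004
grip_force: 0.0
```

Emit:
move_arm:
  commands:
    - [[0,0,-0.8],0,-1]
    - [[0,0,-0.8],0,-1]
    - [[0,0,-0.8],0,-1]
    - [[0,0,-0.6],0,-1]
    - [[0,0,-0.4],0,-1]
    - [[0,0,0],0,-1]
    - [[0,0,0],0,-1]
    - [[0,0,0],0,-1]

```text
t: 3.43
eef_pos: [521.6, 142.8, 303.6]
tcp_rot: [3.141, 0.001, -2.996]
ft_force: [1.1, 0.3, 0.9]
opening: 0.0
grip_force: 0.0
```

Emit:
move_arm:
  commands:
    - [[0,0,-0.1],0,-1]
    - [[0,0,-0.1],0,-1]
    - [[0,0,-0.05],0,-1]
    - [[0,0,0],0,-1]
    - [[0,0,0],0,-1]

```text
t: 3.85
eef_pos: [521.7, 142.3, 295.5]
tcp_rot: [3.141, 0.001, -2.997]
ft_force: [0.2, 2.1, 4.0]
opening: 0.002
grip_force: 1.4
```

Emit:
move_arm:
  commands:
    - [[0,0,-0.05],0,-1]
    - [[0,0,-0.03],0,-1]
    - [[0,0,0],0,-1]
    - [[0,0,0],0,-1]

```text
t: 4.18
eef_pos: [521.7, 142.3, 293.2]
tcp_rot: [3.141, 0.001, -2.997]
ft_force: [-1.2, 2.6, 6.0]
opening: 0.007
grip_force: 3.4
```

Emit:
move_arm:
  commands:
    - [[0,0,0],0,-1]

```text
t: 4.27
eef_pos: [521.8, 142.3, 293.2]
tcp_rot: [3.141, 0.001, -2.997]
ft_force: [-0.9, 2.5, 7.5]
opening: 0.006
grip_force: 3.4
```

Emit:
move_arm:
  commands:
    - [[0,0,0.5],0,-1]
    - [[0.103,-0.697,0],0,-1]
    - [[0.103,-0.697,0],0,-1]
    - [[0.103,-0.697,0],0,-1]
    - [[0.103,-0.697,0],0,-1]
    - [[0.103,-0.697,0],0,-1]
    - [[0,0,0],0,-1]
    - [[0,0,0],0,-1]
    - [[0,0,-0.2],0,-1]
    - [[0,0,-0.1],0,-1]
    - [[0,0,-0.1],0,-1]
    - [[0,0,-0.05],0,-1]
    - [[0,0,-0.05],0,-1]
    - [[0,0,0],0,-1]
    - [[0,0,0],0,-1]
    - [[0,0,0],0,-1]

```text
t: 5.6
eef_pos: [536.8, 38.3, 293.1]
tcp_rot: [3.141, -0.0, -2.996]
ft_force: [-3.3, 1.9, 7.0]
opening: -0.0
grip_force: 3.5
```

Emit:
move_arm:
  commands:
    - [[0,0,0],0,-1]

```text
t: 5.68
eef_pos: [536.8, 38.3, 293.1]
tcp_rot: [3.141, -0.0, -2.996]
ft_force: [-1.5, 1.9, 7.7]
opening: 0.007
grip_force: 3.5
```

Cover 2 reads the same as cover 1 (about 7 N, so solid). Next, pad 3.

Emit:
move_arm:
  commands:
    - [[0,0,0.5],0,-1]
    - [[0.103,-0.7,0],0,-1]
    - [[0.103,-0.7,0],0,-1]
    - [[0.103,-0.7,0],0,-1]
    - [[0.103,-0.7,0],0,-1]
    - [[0.103,-0.7,0],0,-1]
    - [[0,0,0],0,-1]
    - [[0,0,0],0,-1]
    - [[0,0,-0.2],0,-1]
    - [[0,0,-0.1],0,-1]
    - [[0,0,-0.1],0,-1]
    - [[0,0,-0.05],0,-1]
    - [[0,0,-0.05],0,-1]
    - [[0,0,0],0,-1]
    - [[0,0,0],0,-1]
    - [[0,0,0],0,-1]

```text
t: 7.02
eef_pos: [552.6, -67.3, 293.0]
tcp_rot: [3.142, 0.0, -2.997]
ft_force: [-0.3, 0.1, 0.8]
opening: 0.005
grip_force: 0.6
```

Emit:
move_arm:
  commands:
    - [[0,0,0],0,-1]

```text
t: 7.1
eef_pos: [552.6, -67.3, 293.0]
tcp_rot: [-3.142, 0.0, -2.997]
ft_force: [-0.8, 0.1, 0.3]
opening: 0.006
grip_force: 0.5
```

Emit:
move_arm:
  commands:
    - [[0,0,-0.1],0,-1]
    - [[0,0,-0.1],0,-1]
    - [[0,0,-0.1],0,-1]
    - [[0,0,-0.1],0,-1]
    - [[0,0,0],0,-1]
    - [[0,0,0],0,-1]

```text
t: 7.6
eef_pos: [552.6, -67.4, 280.6]
tcp_rot: [3.141, -0.0, -2.997]
ft_force: [-0.2, -0.5, 0.2]
opening: 0.004
grip_force: 0.3
```

Emit:
move_arm:
  commands:
    - [[0,0,-0.15],0,-1]
    - [[0,0,-0.15],0,-1]
    - [[0,0,-0.15],0,-1]
    - [[0,0,-0.15],0,-1]
    - [[0,0,0],0,-1]

```text
t: 8.02
eef_pos: [552.4, -67.3, 261.7]
tcp_rot: [3.141, -0.002, -2.997]
ft_force: [-0.3, 0.5, -0.7]
opening: 0.006
grip_force: 0.3
```

Emit:
move_arm:
  commands:
    - [[0,0,-0.12],0,-1]
    - [[0,0,-0.12],0,-1]
    - [[0,0,-0.12],0,-1]
    - [[0,0,-0.06],0,-1]
    - [[0,0,0],0,-1]
    - [[0,0,0],0,-1]

```text
t: 8.52
eef_pos: [552.5, -67.4, 250.0]
tcp_rot: [3.141, -0.001, -2.997]
ft_force: [-0.5, 0.1, -0.3]
opening: 0.01
grip_force: 0.4
```

```bash
python3 - <<'E'
from h import *
p=read_camera('scene'); im=p['image']
cv2.imwrite('pics/s2.png',cv2.resize(im[90:260,130:460,::-1],None,fx=2.4,fy=2.4,interpolation=cv2.INTER_CUBIC))
E
```

```text
(no output)
```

View pics/s2.png

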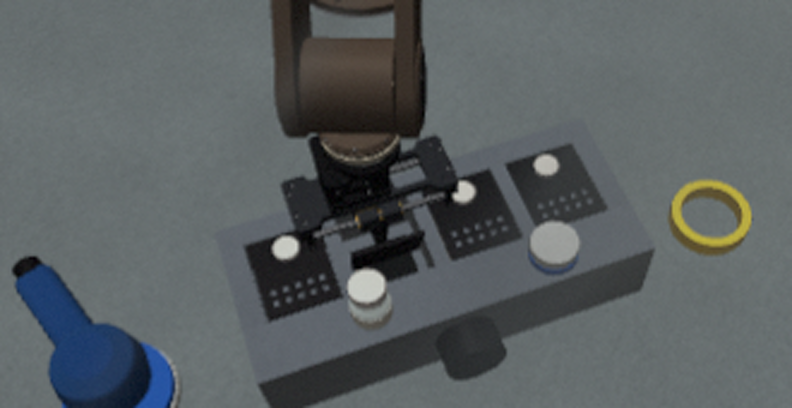

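Emit:
move_arm:
  commands:
    - [[-0.2,-0.03,0],0,-1]
    - [[0,0,0.3],0,-1]
    - [[0,0,0.6],0,-1]
    - [[0,0,0.9],0,-1]
    - [[0,0,1],0,-1]
    - [[0,0,1],0,-1]
    - [[-0.6,0,1],0,-1]
    - [[-1,0.3,0.8],0,-1]
    - [[-0.8,1,0],0,-1]
    - [[-0.5,1,0],0,-1]
    - [[0,1,0],0,-1]
    - [[0,1,0],0,-1]
    - [[0,1,0],0,-1]
    - [[0,1,0],0,-1]
    - [[0,1,0],0,-1]
    - [[0,1,0],0,-1]
    - [[0,0,0],0,-1]

```text
t: 9.98
eef_pos: [458.9, 184.1, 419.1]
tcp_rot: [3.141, 0.001, -2.994]
ft_force: [-0.6, 0.1, 0.2]
opening: 0.005
grip_force: 0.0
```

```bash
python3 - <<'E'
from h import *
a=[]
for n in ('top','scene'):
    p=read_camera(n); im=p['image']
    r=cut_out('cover3',p)
    for k in r[:5]: print(n,k['confidence'],np.round(k['at']))
    x,y=(300,150) if n=='top' else (230,140)
    a.append(cv2.resize(im[y:y+100,x:x+100,::-1],(400,400),interpolation=cv2.INTER_CUBIC))
    # predicted rear edge ends for several angles
    R=np.array([[.9895,-.1447],[.1447,.9895]]); pv=np.array([552.3,-67.6])+R@[38,0]
    K=np.array([[p['fx'],0,p['cx']],[0,p['fy'],p['cy']],[0,0,1.]])
    for t in (0.8,1.0,1.15):
        q=[]
        for yy in (-42,42):
            xy=pv+R@[40*np.cos(t)-3*np.sin(t),yy]; q.append([*xy,97+40*np.sin(t)+3*np.cos(t)])
        u=cv2.projectPoints(np.array(q),np.array(p['rvec'],float),np.array(p['tvec'],float),K,np.array(p['D'],float))[0][:,0]
        print(n,t,((u-[x,y])*4).round().tolist())
cv2.imwrite('pics/after.png',np.hstack(a))
print(env.state()['t'],env.state()['eef_pos'])
E
```

```text
top 0.83 [336. 214.]
top 0.75 [384. 212.]
top 0.72 [257. 226.]
top 0.66 [302. 223.]
top 0.8 [[226.0, 198.0], [90.0, 214.0]]
top 1.0 [[229.0, 208.0], [91.0, 224.0]]
top 1.15 [[230.0, 216.0], [92.0, 232.0]]
scene 0.93 [324. 181.]
scene 0.7 [360. 164.]
scene 0.69 [290. 195.]
scene 0.56 [253. 204.]
scene 0.18 [310. 201.]
scene 0.8 [[189.0, 244.0], [311.0, 204.0]]
scene 1.0 [[185.0, 232.0], [308.0, 192.0]]
scene 1.15 [[182.0, 223.0], [305.0, 184.0]]
10.1833 [459.34268908 180.21457937 418.65885002]
```

View pics/after.png

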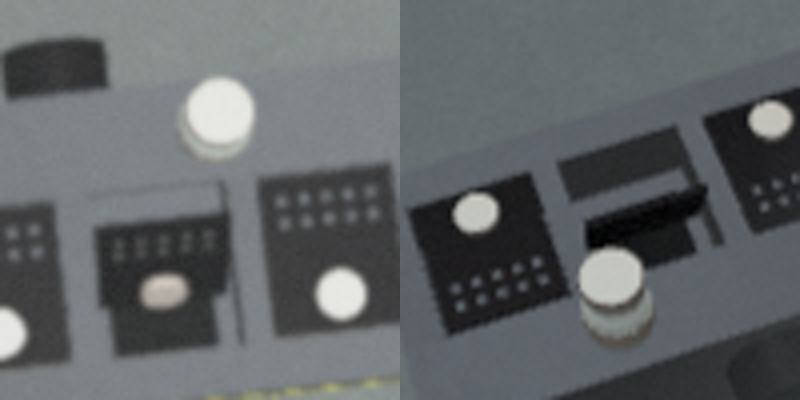

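Cover 3 stands open: its rear edge matches the projection for about 1.1 rad in both views, at (228,213) in the left image and (185,222) in the right. The jar and the other covers have not moved.

```bash
python3 -c "
from h import *
print(env.job_done())"
```

```text
the job is handed in; nothing more can be done
None
```

Cover 3 was the one that rocked; it is pushed open to about 1.1 rad (63°) and left standing. Covers 1 and 2 pressed solid at about 7 N, cover 4 was not pressed, the loose items were left alone, and the job is handed in.

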